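# Sweep the hub nuts into the catch trough

### The arm

A 6-joint arm with a two-finger parallel gripper is mounted at the origin on the work surface. World frame = base frame: x ahead of the robot, y to its left, z up, the work surface at z = 0. Lengths are in mm, angles in degrees, forces in N, time in s.
With the tool pointing down it reaches from about 350 to 850 mm from the base axis. Payload 8.1 kg.
Tool frame: the origin (TCP) lies midway between the tips of the shut fingers; the grasp point (between the pads) lies 19 mm behind it (r.pinch_z is the distance from the TCP to the grasp point, in mm); z points along the fingers, y is the line along which they close (so a half turn about z gives the same grasp; the last joint's range is limited). The gripper opens to 85 mm and grips with 20 to 120 N. Pads are 22 mm wide; open, the fingers measure 114 mm over their backs; the gripper's body (76 mm by 85 mm) begins 54 mm behind the grasp point. The pads swing forward as they close: fully open they stand 13 mm farther back than shut.
Start: joints at [-80.581, 7.471, 85.268, -0, 87.261, -4.893], TCP at [148.346, -581.377, 231.292] pointing down, gripper open.
Joint ranges: [-169.43, 169.43], [-51.17, 129.36], [1.28, 143.12], [-76.62, 256.62], [0, 156.53], [-152.29, 152.29]. Speed limits (degrees/s): [136.94, 136.94, 159.86, 180, 180, 180].

### API

Orientations are given as [roll, pitch, yaw] about the fixed x, y, z axes, in that order (R = Rz(yaw) Ry(pitch) Rx(roll)).
In Python, from bench import r gives the robot as it stands.
- The arm moves only by the shell command python3 -m jog 'ROWS' [OPENING] [FORCE]. ROWS is JSON, one flat list of numbers, 6 for each row, row after row: the shift along the tool's x, y, z in m, then the turn, a rotation vector about the tool's x, y, z in rad. A call has 1 to 8 rows; each row is the pose to reach, as a shift and turn from the pose commanded when the call began, along the tool's axes at that moment; what a row does not reach only later rows make up. A row lasts 1/8 s, in which the tool goes at most 62.5 mm and 10.7 degrees, less where a joint would pass 70% of its speed; a pose out of reach is approached as far as the arm can. A call with a gripper value outside its range is refused whole. OPENING is the opening, from -1 (shut) to 1 (fully open), set as the call begins (- or left out, the last holds). The fingers move at their own pace and stop on an object; FORCE is the grip in N (left out, the last holds). Time passes only in rows, so rows that repeat a pose let the fingers close. It gives the time, the measured TCP pose, the force, the opening and the grip force at its end, in the units of the state.
- r.sense(): the state, without advancing time (a new reading comes with each control period).
- r.snapshot(name): name is "scene" or "top" or "wrist"; returns a dict with "pixels" (400x640x3 uint8, red, green, blue), "range_z" (400x640 float32, mm along the optical axis (not along the pixel's ray), 0 where there is no reading), "K" (3x3 intrinsics, pixels), "rvec" (rotation vector, rad) and "tvec" (3), from world to camera coordinates, as OpenCV has them. Camera axes: x right, y down, z forward; pixel columns grow to the right and rows downward; lengths in mm; the calibration is good to about 2 mm. A picture is of the moment at which its call begins.
- r.hand_in(): hands the job in; it is judged then, once.
Trained networks look in a picture, given as the dict that the camera call returned (one of the last four; its "shot" number tells which), for a name from the list of things; names that differ only in an ending like _2 or _b are one class to them, and where a whole thing is asked for, a point or a joint stands for the part that bears it (a point fixed in the world has none). Each returns a list of dicts, best first, with "score" (0 to 1); they miss things now and then, are a little off and sometimes report something else, mostly with a low value. They report only what shows in the picture. A call takes as long as a camera call. They do not tell look-alikes from the thing itself.
- r.look_for(picture, target): "bbox" ([left, top, right, bottom] in pixels, round what is visible of it).
- r.outline_of(picture, target): "region" (400x640 bool, what is visible of it) and "bbox" ([left, top, right, bottom] in pixels, round what is visible of it).
The state is a dict: "time": time; "joint_pos": joint angles; "qd": joint speeds; "joint_efforts": joint torques, N m; "tool_pos": TCP position; "tcp_rot": TCP orientation; "ft_force": force on the tool from outside, world axes, zero at the start; "wrist_torque": the same for the moment, N m; "finger_gap": finger opening in mm; "grip_force": force on a finger pad.
Only numpy, scipy, OpenCV 4.12 (cv2) and the standard library are available. Lean on these libraries where they do the work, as an engineer would, in place of code of your own. Each camera call takes 0.05 s, during which the arm holds its last target. There are 200 camera calls.

### The job

Sweep the three hexagonal hub nuts across the sorting station's deck with your fingertips and over its open edge, so that all three drop into the trough. Push them only, do not pick them up, and leave the round socket standing where it is on the deck and the can and the wrench undisturbed beside the station.

Things in the scene. Friction and masses are not known exactly. Their poses are not given: they have to be found in the camera images.
- station: Fixed grey sorting station. Its flat black deck, 75 mm above the bench, is 240 mm (x) by 320 mm (y), with a 4 mm thick steel rim 12 mm high at the back (inner face x = +120 mm) and the sides (inner faces y = +-160 mm). The edge nearest the robot (x = -120 mm) is open, without a lip; below it is the trough. Origin on the bench under the deck's centre; x points from open edge to back rim, z up.
- trough (a point): Centre of the inner floor of the open steel trough, part of the station, along the deck's open edge. Inside 100 mm (x, from the deck's edge outwards) by 320 mm (y); floor 4 mm above the bench, 4 mm thick outer and end walls up to 65 mm above the bench, 10 mm lower than the deck. Axes as the station's, 170 mm from its origin towards -x.
- nut1: Loose steel hexagonal hub nut, 32 mm across the flats (37 mm across the corners), 18 mm high, a 20 mm bore, about 70 g, lying flat on the deck at the start. All three nuts are alike. Origin at its centre, 9 mm above the deck; its z axis is the bore's axis.
- nut2: Loose steel hexagonal hub nut, 32 mm across the flats (37 mm across the corners), 18 mm high, a 20 mm bore, about 70 g, lying flat on the deck at the start. All three nuts are alike. Origin at its centre, 9 mm above the deck; its z axis is the bore's axis.
- nut3: Loose steel hexagonal hub nut, 32 mm across the flats (37 mm across the corners), 18 mm high, a 20 mm bore, about 70 g, lying flat on the deck at the start. All three nuts are alike. Origin at its centre, 9 mm above the deck; its z axis is the bore's axis.
- socket: Loose round steel wrench socket standing upright on the deck among the nuts, 30 mm in diameter, 45 mm high, 150 g. Must stay put. Nuts and socket lie at least 50 mm apart (centres) along the station's y, so each nut has a free straight lane to the open edge. Origin at the centre of its underside.
- can: Loose metal spray can standing on the bench to the robot's left of the station, 62 mm in diameter, 170 mm high. Must stay put. Origin at the centre of its underside.
- wrench: Loose steel wrench, 200 mm long, lying on the bench to the robot's right of the station. Must stay put. Origin at the middle of its underside, x along its length.
Not all that is in view belongs to the job. Leave any brown or pink look-alike of the nut1 alone. What is shaped like the nut2 but brown is not meant.

How it is judged (in metres and radians):
At the end, for the whole second after the job is handed in: All three nuts lie at rest inside the trough (centres between its walls and at most 48 mm above its floor); the socket stands upright on the deck within 12 mm of where it began; the can and the wrench are within 20 mm of where they began (x of nut1 in the frame of trough between -0.052 and 0.052 m and y of nut1 in the frame of trough between -0.162 and 0.162 m and z of each of nut1, nut2, nut3 in the frame of trough below 0.048 m and linear speed of each of nut1, nut2, nut3 below 0.02 m/s and x of nut2 in the frame of trough between -0.052 and 0.052 m and y of nut2 in the frame of trough between -0.162 and 0.162 m and x of nut3 in the frame of trough between -0.052 and 0.052 m and y of nut3 in the frame of trough between -0.162 and 0.162 m and distance of socket from where it was at the start of the episode below 0.012 m and angle between socket's own z axis and vertical below 0.15 rad and distance of each of can, wrench from where it was at the start of the episode below 0.02 m); the robot touches nothing.
It fails at once if a nut is picked up (its centre rises more than 28 mm above the deck) (z of any of nut1, nut2, nut3 in the frame of station above 0.103 m).
It fails at once if the socket is knocked over or shifted by more than 12 mm (distance of socket from where it was at the start of the episode above 0.012 m or angle between socket's own z axis and vertical above 0.3 rad).
It fails at once if the can or the wrench is shifted by more than 20 mm (distance of any of can, wrench from where it was at the start of the episode above 0.02 m).
It also fails if it takes over 51 s, if anything falls off the work surface, if the arm or the gripper's body presses on something with over 40 N, if the wrist force passes 120 N, or if a joint passes its speed limit or range.

## Working session

There is one attempt and no reset: what is moved stays moved. The work goes in short steps, Python scripts to look and compute and a shell command to move; the robot and the scene stay as the last step left them, time stands still between calls to the robot, and variables do not carry over. Pictures are saved under pics/ and viewed, at most 10 in all, crops included, and the job is handed in when it is done.

```bash
mkdir -p pics; cat > h.py <<'E'
import numpy as np, cv2
from bench import r
def world(p,mask=None):
    K=np.array(p["K"]);R,_=cv2.Rodrigues(np.array(p["rvec"],float));t=np.array(p["tvec"],float).reshape(3)
    z=p["range_z"];v,u=np.mgrid[:400,:640]
    c=np.stack([(u-K[0,2])/K[0,0]*z,(v-K[1,2])/K[1,1]*z,z],-1)
    w=(c-t)@R
    w[z==0]=np.nan
    return w
def save(p,n):cv2.imwrite('pics/'+n,np.ascontiguousarray(p["pixels"][...,::-1]))
E
python3 - <<'E'
from h import *
for n in("top","scene"):
    p=r.snapshot(n);save(p,n+'1.png');w=world(p)
    for t in("nut1","socket","can","wrench","station"):
        for d in r.outline_of(p,t):
            q=w[d["region"]];q=q[~np.isnan(q[:,0])]
            if len(q):print(n,t,round(d["score"],2),np.round(d["bbox"]),np.median(q,0).round(),q.min(0).round(),q.max(0).round())
print(r.sense())
E
```

```text
top nut1 0.72 [287. 200. 302. 216.] [595.  67.  92.] [581.  53.  88.] [612.  82.  97.]
top nut1 0.65 [247. 206. 267. 217.] [585. 155.  91.] [568. 138.  70.] [603. 176.  97.]
top nut1 0.54 [319. 208. 331. 224.] [579.  -3.  92.] [563. -19.  77.] [596.  12.  97.]
top nut1 0.5 [199. 214. 214. 227.] [566. 300.  17.] [550. 286.  -2.] [585. 319.  23.]
top nut1 0.46 [398. 175. 409. 192.] [ 670. -210.   17.] [ 652. -227.   -0.] [ 686. -193.   22.]
top nut1 0.44 [330. 120. 343. 132.] [816. -36.  16.] [801. -51.  -3.] [835. -21.  22.]
top nut1 0.42 [299. 125. 312. 134.] [807.  48.  16.] [792.  32.  -4.] [825.  64.  22.]
top can 0.72 [122. 218. 174. 248.] [527. 394. 151.] [495. 379.  -5.] [565. 532. 173.]
top wrench 0.69 [468. 230. 496. 306.] [ 456. -409.    7.] [ 353. -434.   -3.] [ 552. -377.   11.]
top station 0.9 [221. 148. 387. 314.] [532.  46.  74.] [ 319. -161.   -5.] [764. 252. 122.]
scene nut1 0.76 [342. 214. 354. 229.] [599.  72.  92.] [580.  42.  74.] [615.  86.  98.]
scene nut1 0.73 [329. 190. 344. 209.] [584.   2.  92.] [564. -31.  74.] [599.  17.  97.]
scene nut1 0.66 [258. 267. 27
[... 695 characters left out ...]
.  98.]
{'time': 0.6, 'joint_pos': array([-8.05818750e+01,  7.47005263e+00,  8.52664187e+01,  1.55676206e-03,
        8.72615511e+01, -4.89509669e+00]), 'qd': array([ 0.02096625,  0.00421577, -0.02739733,  0.05111001,  0.02762407,
        0.04893532]), 'joint_efforts': array([ 7.61682750e-04, -5.68953109e+01, -5.00597584e+01,  3.96525479e-05,
        1.50848129e-03, -2.43912530e-05]), 'tool_pos': array([ 148.3467846 , -581.388234  ,  231.31709565]), 'tcp_rot': array([ 1.79997897e+02, -1.38056560e-03,  1.43131474e+01]), 'ft_force': array([-0.07830089,  0.31527987,  0.30578244]), 'wrist_torque': array([ 0.02840148, -0.01369761,  0.024218  ]), 'grip_force': 0.0, 'finger_gap': 85.33413789883737}
```

```bash
python3 - <<'E'
from h import *
p=r.snapshot("top");w=world(p)
im=p["pixels"][140:320,190:510,::-1];cv2.imwrite('pics/crop.png',cv2.resize(im,(800,450),interpolation=cv2.INTER_CUBIC))
ok=~np.isnan(w[...,0])
x,y,z=w[...,0],w[...,1],w[...,2]
near=ok&(x>300)&(x<760)&(y>-200)&(y<280)
def rect(m):
    m=cv2.morphologyEx(m.astype(np.uint8),cv2.MORPH_OPEN,np.ones((2,2)));n,l,s,_=cv2.connectedComponentsWithStats(m)
    k=1+np.argmax(s[1:,4]);return w[l==k]
q=rect(near&(z>60));print("deck",cv2.minAreaRect(q[:,:2].astype(np.float32)),len(q))
d=near&(z>71)&(z<80);q=rect(d);print("deckplane",cv2.minAreaRect(q[:,:2].astype(np.float32)))
for lo,hi in((89,100),(108,130)):
    m=(near&(z>lo)&(z<hi)).astype(np.uint8);n,l,s,c=cv2.connectedComponentsWithStats(m)
    for k in range(1,n):
        if s[k,4]>15:
            q=w[l==k];print(lo,s[k],((q.min(0)+q.max(0))/2).round(1),q.mean(0).round(1),(q.max(0)-q.min(0)).round(), p["pixels"][l==k].mean(0).round())
E
```

```text
deck ((581.3924560546875, 26.479583740234375), (343.2525329589844, 263.2408142089844), 77.38838958740234) 13625
deckplane ((581.8292236328125, 34.357208251953125), (323.41400146484375, 244.75872802734375), 76.18311309814453)
89 [287 200  15  14 142] [596.4  67.   93. ] [596.4  66.9  92.3] [32. 34.  7.] [157. 157. 162.]
89 [250 205  15  14 149] [583.6 155.7  92.9] [583.8 156.2  92.1] [31. 34.  8.] [153. 152. 158.]
89 [316 207  15  14 142] [580.4  -2.8  93. ] [580.3  -3.5  92.1] [32. 33.  8.] [160. 159. 165.]
108 [351 227  13  13 129] [534.1 -82.2 120.1] [534.9 -82.3 119.7] [28. 28. 11.] [135. 134. 140.]
```

View pics/crop.png

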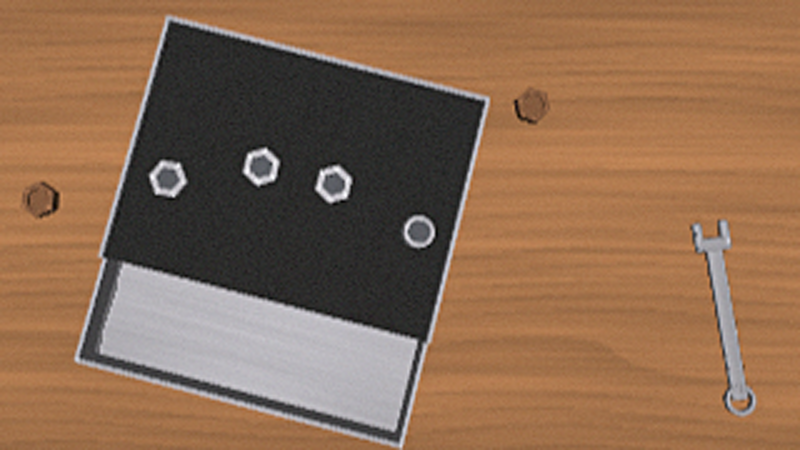

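View pics/scene1.png

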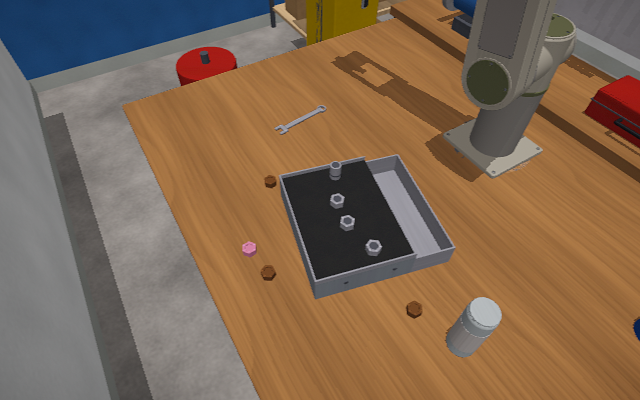

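The crop shows three silver nuts on the deck at (168,179), (262,167) and (333,184), with the socket at (419,231). The brown nuts at (40,200) and (531,105), and the brown and pink ones past the back rim in the scene view, lie on the bench, so they are decoys. The three steel nuts on the deck (z≈92) fit the description, and this enlarged crop confirms them.

```bash
cat >> h.py <<'E'
from scipy.spatial.transform import Rotation as Ro
YAW=-13.3;C=np.array([582.,32.]);a=np.radians(YAW);S=np.array([[np.cos(a),-np.sin(a)],[np.sin(a),np.cos(a)]])
st=lambda q:(np.array(q)-C)@S
wo=lambda q:C+S@np.array(q)
def to(pos,yaw,frm):
    # frm: (pos, yaw), tool down
    R=Ro.from_euler('xyz',[180,0,frm[1]],degrees=True)
    return (R.inv().apply(np.array(pos)-frm[0])/1000).round(4),round(-np.radians(yaw-frm[1]),4)
E
python3 - <<'E'
from h import *
for q in((596.4,67),(583.7,156),(580.4,-3),(534.5,-82.3)):print(st(q).round(1))
w0=wo(st((583.7,156))+[45,0]);print(w0)
s=r.sense();f=(s['tool_pos'],s['tcp_rot'][2])
print(to([*w0,231],YAW,f))
E
```

```text
[ 6.  37.4]
[-26.9 121.1]
[  6.5 -34.4]
[ -19.9 -122.2]
[627.49304927 145.64776183]
(array([ 6.44e-01, -5.86e-01,  3.00e-04]), np.float64(0.4819))
```

```bash
python3 - <<'E'
from h import *
w0=wo([52,-34.4]);print(w0)
s=r.sense();f=(s['tool_pos'],s['tcp_rot'][2])
print(to([*w0,231],YAW,f), to([*w0,150],YAW,f))
E
```

```text
[624.69159043 -13.43993956]
(array([ 6.020e-01, -4.325e-01,  3.000e-04]), np.float64(0.4819)) (array([ 0.602 , -0.4325,  0.0813]), np.float64(0.4819))
```

```bash
python3 -m jog '[0.03,-0.02,0,0,0,0.06, 0.075,-0.054,0,0,0,0.12, 0.12,-0.086,0,0,0,0.18, 0.165,-0.118,0,0,0,0.24, 0.21,-0.15,0,0,0,0.3, 0.255,-0.183,0,0,0,0.36, 0.3,-0.215,0,0,0,0.42, 0.345,-0.248,0,0,0,0.482]' -0.6
python3 - <<'E'
from h import *
s=r.sense();f=(s['tool_pos'],s['tcp_rot'][2]);print(f,s['finger_gap'],s['time'])
print(to([*wo([52,-34.4]),150],YAW,f))
E
```

```text
time: 1.65
tool_pos: [422.3, -254.4, 231.6]
tcp_rot: [180.0, -0.0, -13.4]
ft_force: [0.4, -0.4, 0.5]
finger_gap: 17.2
grip_force: 0.0
(array([ 422.33563253, -254.36031169,  231.61911133]), np.float64(-13.429821314791452)) 17.237109060055623 1.65
(array([ 0.1409, -0.2813,  0.0816]), np.float64(-0.0023))
```

```bash
python3 -m jog '[0.024,-0.048,0,0,0,0, 0.048,-0.096,0,0,0,0, 0.072,-0.144,0,0,0,0, 0.096,-0.192,0,0,0,0, 0.118,-0.236,0.02,0,0,0, 0.14,-0.281,0.04,0,0,0, 0.141,-0.281,0.081,0,0,0, 0.141,-0.281,0.081,0,0,0]'
python3 - <<'E'
from h import *
s=r.sense();f=(s['tool_pos'],s['tcp_rot'][2]);print(st(f[0][:2]),f)
p=r.snapshot("wrist");save(p,"w1.png");w=world(p);z=w[...,2]
q=w[(z>70)&(z<80)];print("deck z",np.median(q[:,2]))
m=(z>89)&(z<98);n,l,s,c=cv2.connectedComponentsWithStats(m.astype(np.uint8))
for k in range(1,n):
    if s[k,4]>60:q=w[l==k];print(s[k],((q.min(0)+q.max(0))/2).round(1),st(q.mean(0)[:2]))
print(to([*wo([52,-34.4]),80],YAW,f))
E
```

```text
time: 2.65
tool_pos: [620.4, -13.9, 145.9]
tcp_rot: [179.9, 0.5, -13.2]
ft_force: [-0.2, -1.0, -1.1]
finger_gap: 17.3
grip_force: 0.0
[ 47.91741195 -35.87714728] (array([620.37868464, -13.93826977, 145.86562922]), np.float64(-13.242354099989845))
deck z 75.87039769033763
[ 173  259   58   52 2172] [598.7  67.6  92.5] [ 7.98510548 37.74187912]
[ 302  258   40   57 1747] [581.2  -4.1  92.5] [  7.42841615 -35.64761034]
[438 300  40  16 261] [545.9 -85.2  93.6] [  -5.34286626 -121.19293798]
[  48  307   60   49 2140] [584.6 156.9  92.5] [-25.10319071 121.42034487]
(array([ 0.0041, -0.0015,  0.0659]), np.float64(0.001))
```

View pics/w1.png

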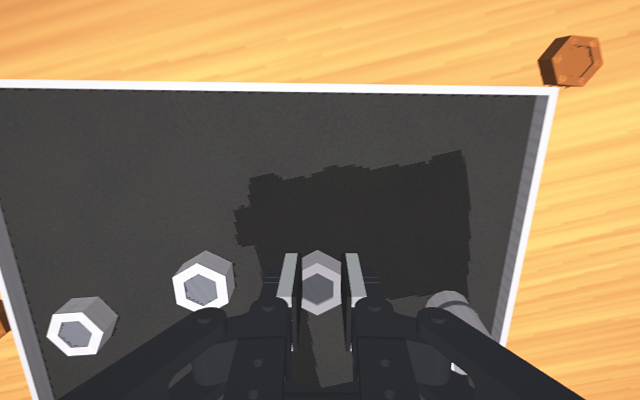

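The wrist view shows the nut centred between the fingers at (318,285), the rim square to the image, and the deck clear behind the nut.

```bash
python3 -m jog '[0.002,0,0.02,0,0,0, 0.004,0,0.04,0,0,0, 0.004,0,0.055,0,0,0, 0.004,0,0.06,0,0,0, 0.004,0,0.06,0,0,0, 0.004,0,0.06,0,0,0]'; python3 -c "
from h import *
s=r.sense();print(st(s['tool_pos'][:2]))"
```

```text
time: 3.45
tool_pos: [627.6, -15.7, 91.1]
tcp_rot: [-180.0, -0.1, -13.3]
ft_force: [0.0, 1.1, 0.1]
finger_gap: 16.8
grip_force: 0.0
[ 55.4098358  -35.96512156]
```

```bash
python3 -m jog '[0,0,0.011,0,0,0, 0,0,0.011,0,0,0, -0.015,0,0.011,0,0,0, -0.03,0,0.011,0,0,0, -0.045,0,0.011,0,0,0, -0.06,0,0.011,0,0,0, -0.075,0,0.011,0,0,0, -0.09,0,0.011,0,0,0]'
python3 - <<'E'
from h import *
s=r.sense();print(st(s['tool_pos'][:2]))
p=r.snapshot("top");w=world(p);z=w[...,2];save(p,"t2.png")
m=(z>89)&(z<98);n,l,s,c=cv2.connectedComponentsWithStats(m.astype(np.uint8))
for k in range(1,n):
    if s[k,4]>15:q=w[l==k];print(s[k],st(q.mean(0)[:2]))
E
```

```text
time: 4.45
tool_pos: [539.1, 5.1, 79.3]
tcp_rot: [-180.0, -0.0, -13.3]
ft_force: [0.3, 0.6, -0.2]
finger_gap: 16.8
grip_force: 0.2
[-35.59105929 -36.03544624]
[250 205  15  14 146] [-26.57352269 120.97911078]
[155 223   8  23  38] [-135.01129854  331.4206911 ]
```

```bash
python3 -m jog '[-0.015,0,0,0,0,0, -0.03,0,0,0,0,0, -0.045,0,0,0,0,0, -0.06,0,0,0,0,0, -0.074,0,0,0,0,0, -0.086,0,0,0,0,0, -0.098,0,0,0,0,0, -0.098,0,0,0,0,0]'
python3 - <<'E'
from h import *
s=r.sense();f=(s['tool_pos'],s['tcp_rot'][2]);print(st(f[0][:2]))
p=r.snapshot("scene");save(p,"s2.png");cv2.imwrite('pics/s2c.png',cv2.resize(p["pixels"][140:310,250:480,::-1],(690,510),interpolation=cv2.INTER_CUBIC))
print(to([*wo([55,37.5]),140],YAW,f))
E
```

```text
time: 5.5
tool_pos: [443.5, 27.7, 79.2]
tcp_rot: [180.0, 0.0, -13.3]
ft_force: [0.2, -0.1, -0.6]
finger_gap: 17.2
grip_force: 0.0
[-133.7608266   -35.99391288]
(array([ 0.1888, -0.0735, -0.0608]), np.float64(0.0002))
```

View pics/s2c.png

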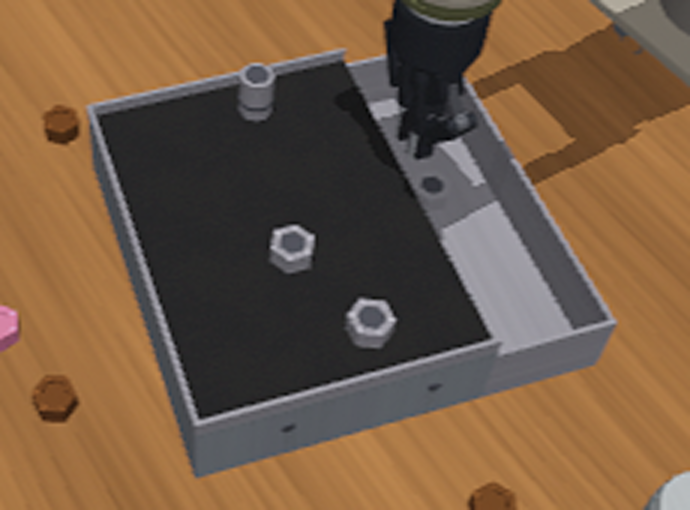

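The nut sits in the trough at crop (432,185); the socket and the two other nuts have not moved. On to the next one.

```bash
python3 -m jog '[0,0,-0.05,0,0,0, 0.02,-0.01,-0.06,0,0,0, 0.07,-0.03,-0.06,0,0,0, 0.12,-0.05,-0.06,0,0,0, 0.165,-0.065,-0.06,0,0,0, 0.189,-0.074,-0.06,0,0,0, 0.189,-0.074,-0.03,0,0,0, 0.189,-0.074,-0.012,0,0,0]'; python3 -m jog '[0,0,0.012,0,0,0, 0,0,0.012,0,0,0, 0,0,0.012,0,0,0]'; python3 -c "
from h import *
s=r.sense();print(st(s['tool_pos'][:2]))"
```

```text
time: 6.55
tool_pos: [644.8, 56.0, 89.1]
tcp_rot: [180.0, 0.1, -13.3]
ft_force: [-0.3, 0.5, 0.5]
finger_gap: 17.2
grip_force: 0.0
time: 6.92
tool_pos: [645.7, 56.1, 80.5]
tcp_rot: [-180.0, -0.1, -13.3]
ft_force: [0.3, 0.9, -0.3]
finger_gap: 17.0
grip_force: 0.0
[56.43757437 38.07949115]
```

```bash
python3 -m jog '[-0.015,0,0,0,0,0, -0.03,0,0,0,0,0, -0.045,0,0,0,0,0, -0.06,0,0,0,0,0, -0.075,0,0,0,0,0, -0.09,0,0,0,0,0, -0.105,0,0,0,0,0, -0.12,0,0,0,0,0]'; python3 -m jog '[-0.012,0,0,0,0,0, -0.024,0,0,0,0,0, -0.036,0,0,0,0,0, -0.048,0,0,0,0,0, -0.06,0,0,0,0,0, -0.07,0,0,0,0,0, -0.07,0,0,0,0,0, -0.07,0,0,0,0,0]'
python3 - <<'E'
from h import *
s=r.sense();f=(s['tool_pos'],s['tcp_rot'][2]);print(st(f[0][:2]))
p=r.snapshot("scene");cv2.imwrite('pics/s3c.png',cv2.resize(p["pixels"][140:310,250:480,::-1],(690,510),interpolation=cv2.INTER_CUBIC))
print(to([*wo([22,121.3]),140],YAW,f))
E
```

```text
time: 7.92
tool_pos: [528.9, 83.9, 80.9]
tcp_rot: [-180.0, -0.2, -13.3]
ft_force: [0.2, -0.9, -0.3]
finger_gap: 17.0
grip_force: 0.2
time: 8.93
tool_pos: [460.5, 99.8, 79.5]
tcp_rot: [-180.0, -0.0, -13.3]
ft_force: [-0.3, -0.4, -0.6]
finger_gap: 17.0
grip_force: 0.0
[-133.79610499   38.05631499]
(array([ 0.1558, -0.0833, -0.0605]), np.float64(-0.0))
```

View pics/s3c.png

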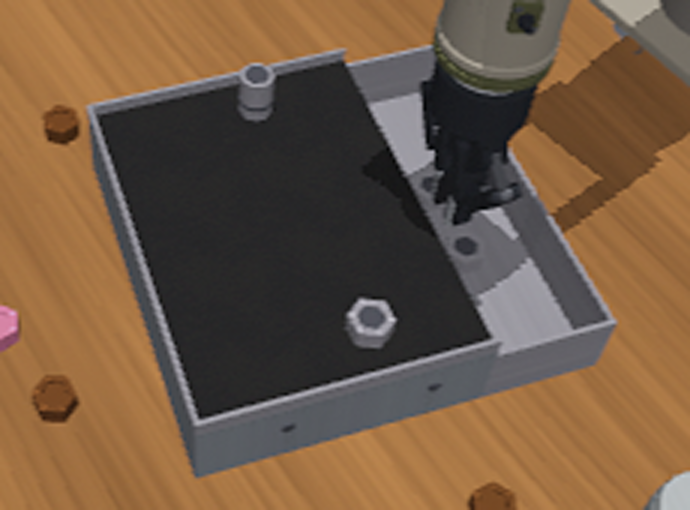

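The second nut is in the trough at crop (466,245), next to the first. The last nut is on the deck at (371,322).

```bash
python3 -m jog '[0,0,-0.05,0,0,0, 0.02,-0.01,-0.06,0,0,0, 0.06,-0.03,-0.06,0,0,0, 0.1,-0.05,-0.06,0,0,0, 0.135,-0.07,-0.06,0,0,0, 0.156,-0.083,-0.06,0,0,0, 0.156,-0.083,-0.03,0,0,0, 0.156,-0.083,-0.012,0,0,0]'; python3 -m jog '[0,0,0.012,0,0,0, 0,0,0.012,0,0,0, 0,0,0.012,0,0,0]'; python3 -c "
from h import *
s=r.sense();print(st(s['tool_pos'][:2]))"
```

```text
time: 9.98
tool_pos: [630.6, 144.5, 89.1]
tcp_rot: [179.9, 0.1, -13.3]
ft_force: [-0.3, 0.5, -0.2]
finger_gap: 17.4
grip_force: 0.0
time: 10.35
tool_pos: [631.7, 144.7, 80.4]
tcp_rot: [-180.0, -0.1, -13.3]
ft_force: [-0.5, -0.1, 0.4]
finger_gap: 17.3
grip_force: 0.0
[ 22.44373382 121.12523041]
```

```bash
python3 -m jog '[-0.015,0,0,0,0,0, -0.03,0,0,0,0,0, -0.045,0,0,0,0,0, -0.06,0,0,0,0,0, -0.075,0,0,0,0,0, -0.09,0,0,0,0,0, -0.102,0,0,0,0,0, -0.114,0,0,0,0,0]'; python3 -m jog '[-0.012,0,0,0,0,0, -0.024,0,0,0,0,0, -0.034,0,0,0,0,0, -0.042,0,0,0,0,0, -0.042,0,0,0,0,0, -0.042,0,0,0,0,0]'; python3 -m jog '[0,0,-0.05,0,0,0, 0,0,-0.1,0,0,0, 0.05,0,-0.13,0,0,0, 0.1,0,-0.13,0,0,0, 0.1,0,-0.13,0,0,0, 0.1,0,-0.13,0,0,0]'
python3 - <<'E'
from h import *
p=r.snapshot("scene");cv2.imwrite('pics/s4c.png',cv2.resize(p["pixels"][90:370,230:530,::-1],(640,597),interpolation=cv2.INTER_CUBIC))
for c in ("scene","top"):
    p=r.snapshot(c);w=world(p)
    for t in("nut1","socket","can","wrench"):
        for d in r.outline_of(p,t):
            q=w[d["region"]];q=q[~np.isnan(q[:,0])]
            if len(q):m=np.median(q,0);print(c,t,round(d["score"],2),np.round(d["bbox"]),m.round(),st(m[:2]).round())
E
```

```text
time: 11.35
tool_pos: [520.3, 171.2, 80.2]
tcp_rot: [-180.0, -0.1, -13.3]
ft_force: [0.6, 0.2, 0.8]
finger_gap: 16.8
grip_force: 0.2
time: 12.1
tool_pos: [479.6, 180.6, 79.5]
tcp_rot: [-180.0, -0.0, -13.3]
ft_force: [1.0, 0.4, -0.1]
finger_gap: 17.1
grip_force: 0.0
time: 12.85
tool_pos: [576.3, 157.4, 208.5]
tcp_rot: [180.0, 0.1, -13.3]
ft_force: [0.4, 0.3, 0.2]
finger_gap: 16.6
grip_force: 0.0
scene nut1 0.66 [267. 172. 278. 189.] [ 672. -204.   17.] [ 142. -209.]
scene nut1 0.64 [402. 218. 413. 231.] [440. 111.  22.] [-157.   44.]
scene nut1 0.58 [412. 238. 428. 255.] [455. 184.  21.] [-158.  118.]
scene nut1 0.58 [244. 243. 259. 259.] [822. -29.  18.] [248.  -4.]
scene nut1 0.52 [409. 304. 424. 317.] [571. 306.  18.] [-74. 264.]
scene nut1 0.46 [260. 266. 274. 284.] [810.  54.  18.] [217.  74.]
scene socket 0.67 [449. 295. 501. 358.] [549. 419. 141.] [-121.  369.]
scene socket 0.63 [332. 161. 342. 183.] [542. -73. 109.] [ -15. -111.]
scene can 0.93 [449. 297. 502. 356.] [550. 419. 142.] [-121.  369.]
scene wrench 0.74 [277. 106. 332. 133.] [ 463. -405.    7.] [ -15. -453.]
top nut1 0.7 [397. 174. 408. 192.] [ 670. -209.   17.] [ 141. -214.]
top nut1 0.6 [297. 124. 309. 138.] [806.  50.  17.] [214.  69.]
top nut1 0.55 [274. 266. 286. 279.] [436. 106.  21.] [-159.   38.]
top socket 0.53 [349. 228. 362. 240.] [534. -81. 120.] [ -21. -121.]
top socket 0.33 [275. 268. 287. 283.] [436. 106.  21.] [-159.   38.]
top wrench 0.89 [471. 230. 493. 305.] [ 436. -409.    6.] [ -40. -463.]
```

View pics/s4c.png

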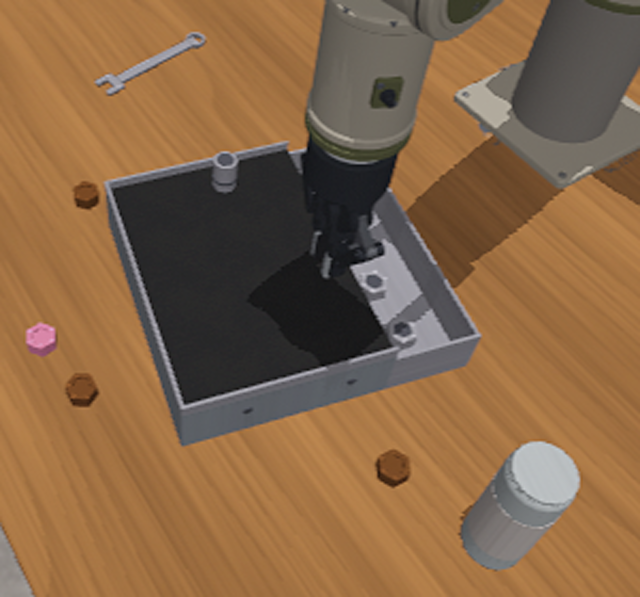

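The third nut is in the trough at crop (403,333) and the second at (375,285). The gripper now hides the first, which earlier pictures showed lying in the trough. The socket, can and wrench haven't moved.

```bash
python3 -c "
from bench import r
print(r.hand_in())"
```

```text
the job is handed in; nothing more can be done
None
```

I pushed all three steel nuts over the open edge into the trough and handed the job in at about 13 s; the last pictures showed the socket, can and wrench unmoved, but the first nut was hidden behind the gripper and no verdict came back.

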